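# Clip the carry-handle top onto the toy wardrobe

### The arm

A 7-joint arm with a two-finger parallel gripper is mounted at the origin on the work surface. World frame = base frame: x ahead of the robot, y to its left, z up, the work surface at z = 0. Lengths are in m, angles in rad, forces in N, time in s.
With the tool pointing down it reaches from about 0.35 to 0.9 m from the base axis. Payload 8.1 kg.
Tool frame: the origin (TCP) lies midway between the tips of the shut fingers; the grasp point (between the pads) lies 19 mm behind it; z points along the fingers, y is the line along which they close (so a half turn about z gives the same grasp; the last joint's range is limited). The gripper opens to 92 mm and grips with 3 to 60 N. Pads are 19 mm wide; open, the fingers measure 130 mm over their backs; the gripper's body (75 mm by 190 mm) begins 47 mm behind the grasp point.
Start: joints at [1.062, 0.434, 0.025, 1.573, -0.012, 1.134, -0.075], TCP at [0.247, -0.574, 0.227] pointing down, gripper open.
Joint ranges: [-2.62, 2.62], [-0.44, 2.09], [-1.27, 1.32], [0.08, 2.57], [-1.32, 4.46], [0.12, 2], [-2.74, 2.74]. Speed limits (rad/s): [2.22, 2.22, 3.01, 3.01, 3.14, 3.14, 3.14].

### API

Orientations are given as a rotation vector (axis times angle).
In Python, from cell import arm gives the robot as it stands.
- The arm moves only by the tool move_arm, never from a script. Its argument "motion" is a list of rows, each an object of numbers: "tx", "ty", "tz": the shift along the tool's x, y, z normalised to -1 to 1, where 1 is 1000 mm; "twist": the turn about the tool's z normalised to -1 to 1, where 1 is pi/2 rad. In form: [{"tx": .., "ty": .., "tz": .., "twist": ..}, ...]. A call has 1 to 12 rows; each row shifts and turns the commanded pose from where the row before left it, along the tool's axes as they then stand; what a row does not reach is not made up. A row lasts 1/10 s, in which the tool goes at most 50 mm and 8.59 degrees, less where a joint would pass 70% of its speed; a pose out of reach is approached as far as the arm can. A call with a number of a shift or a turn outside -1 to 1 is refused whole. A call with a gripper value outside its range is refused whole. "gripper" is the gripper's target within -1 to 1 (shut at 1, half-way at 0, fully open at -1), set as the call begins (left out, the last holds). The fingers move at their own pace and stop on an object; "squeeze" is the grip in N (left out, the last holds). Time passes only in rows, so rows that do not move let the fingers close. It gives the time, the measured TCP pose, the force, the opening and the grip force at its end, in the units of the state.
- arm.observe(): the state, without advancing time (a new reading comes with each control period).
- arm.get_image(name): name is "scene" or "top" or "wrist"; returns the picture (400x640x3 uint8, red, green, blue); there is no depth.
- arm.calibration(name): a dict with "K" (3x3 intrinsics, pixels), "T" (4x4, takes a point from camera to world coordinates). Camera axes: x right, y down, z forward; pixel columns grow to the right and rows downward; lengths in m; the calibration is good to about 2 mm. The wrist camera is an equidistant fisheye: a pixel r from the principal point sees the ray r / f radians off the axis. A picture is of the moment at which its call begins: read the wrist's pose just before it. calibration takes no time and is no camera call; for the wrist camera it gives the pose at the moment of the call.
- arm.sign_off(): hands the job in; it is judged then, once.
Trained networks look in the newest picture that a camera, given by its name, has taken for a name from the list of things; names that differ only in an ending like _2 or _b are one class to them, and where a whole thing is asked for, a point or a joint stands for the part that bears it (a point fixed in the world has none). Each returns a list of dicts, best first, with "conf" (0 to 1); they miss things now and then, are a little off and sometimes report something else, mostly with a low value. They report only what shows in the picture. A call takes as long as a camera call. They do not tell look-alikes from the thing itself.
- arm.look_for(camera, query): "point" ([column, row] as shares, 0 to 1, of the picture: columns of its width, rows of its height, amid what is visible of it).
- arm.regions_of(camera, query): "region" (400x640 bool, what is visible of it) and "point" ([column, row] as shares, 0 to 1, of the picture: columns of its width, rows of its height, amid what is visible of it).
- arm.place_of(camera, query): "point" ([column, row] as shares, 0 to 1, of the picture: columns of its width, rows of its height: a listed point, or the origin of a listed thing).
The state is a dict: "clock": time; "joints": joint angles; "dq": joint speeds; "joint_efforts": joint torques, N m; "position": TCP position; "ee_rot": TCP orientation; "force": force on the tool from outside, world axes, zero at the start; "ft_torque": the same for the moment, N m; "width": opening from 0.0 (shut) to 1.0 (fully open); "gripper_force": force on a finger pad.
Only numpy, scipy, OpenCV 4.12 (cv2) and the standard library are available. Lean on these libraries where they do the work, as an engineer would, in place of code of your own. Each camera call takes 0.05 s, during which the arm holds its last target. There are 200 camera calls.

### The job

The top of the pink toy wardrobe has come off. Pick it up by its handle, set it over the two white snap hooks on the wardrobe and push it straight down until both sides click and it lies fully home, then let go. Press only as hard as the clicks need, because the thin plastic must not be forced, and leave the jar, block, kettle and bath tub where they stand.

Things in the scene. Friction and masses are not known exactly. Their poses are not given: they have to be found in the camera images.
- wardrobe: Pink toy wardrobe, 90 (x) by 146 mm (y), fixed to the table on a white plinth; pale sliding door on its +x side. Origin: centre of the plinth's underside, z up. Its flat upper face, where the top must lie, is 110 to 128 mm above the origin: it differs each time, is not in the measured pose and must be felt. Over 35 N between top and wardrobe damages it.
- top: Loose pink top, 90 g: plate 84 (x) by 136 (y) by 8 mm, flat on the table, with two windows for the hooks; same after a half turn. Origin: centre of the plate's underside, z up. Carry handle in the middle: level pale pink bar 14 mm thick (x), 60 mm long (y), 28 to 44 mm above the underside, on posts at y = +-26 mm (12 by 8 mm).
- top_end_a (a point): Point on the top's underside, 60 mm from its middle along its +y. The window beside it goes through the plate from x = -11 to +11 mm and from 34 to 50.5 mm from the middle; the hook catches over its outer rim.
- top_end_b (a point): The same at the -y end: 60 mm from the middle along -y, with the mirrored window.
- hook_left (a joint): Inward bend (rad) of the white hook at y = +47 mm, x = 0 of the wardrobe: 0 upright (free or clicked home), about 0.1 as its barb slides through the top. Hook: 16 mm wide (x), 4 mm thick, barb outwards. Barb: flat underside 9.5 mm above the upper face, outer side at y = 54 mm for 8 mm upwards, then sloping in to 46.5 mm at the tip, 31.5 mm above the upper face.
- hook_right (a joint): The same for the mirrored hook at y = -47 mm. Pushing the top down, first touch about 23 mm above the upper face: both hooks bend in over 6 mm with force rising to some 8 to 18 N in all, then the barbs slide in the windows at low force for some 15 mm, then spring out with a click about 1.5 mm before the top meets the upper face, a hard stop.
- jar: Small glass jar with yellow twist cap, 44 mm across, 65 mm high; origin at the centre of its underside. Leave alone.
- block: Orange wooden block, 40 mm cube; origin at the centre of its underside. Leave alone.
- kettle: Silver steel toy kettle, 66 mm across with a spout to +x, 65 mm high with its handle; origin at the centre of its underside. Leave alone.
- tub: Purple plastic toy bath tub, 93 by 172 mm, 58 mm high at the rim with a tap up to 86 mm; origin at the centre under its feet. Leave alone.
Not all that is in view belongs to the job. What is shaped like the top but yellow is not meant.

How it is judged:
On the way:
1. the top has been lifted off the table (height (world z) of each of top_end_a, top_end_b above 0.05 m), for 0.2 s.
At the end, for the whole second after the job is handed in: Both ends of the top's underside are 105 to 131.5 mm above the wardrobe's origin, both hooks sprung back to under 0.06 rad, the top level (0.05 rad), its middle within 7 mm and its length within 0.15 rad of the wardrobe's, at rest and released (z of top_end_a in the frame of wardrobe between 0.105 and 0.1315 m and z of top_end_b in the frame of wardrobe between 0.105 and 0.1315 m and value of joint each of hook_left, hook_right below 0.06 rad and horizontal distance between top and wardrobe below 0.007 m and angle between the y axis of top and the y axis of wardrobe, either way round below 0.15 rad and angle between top's own z axis and vertical below 0.05 rad and linear speed of top below 0.02 m/s); the robot touches nothing.
It fails at once if the top is forced on the wardrobe with more than 35 N (contact force between top and wardrobe above 35 N).
It fails at once if the jar is moved by more than 20 mm (distance of jar from where it was at the start of the episode above 0.02 m).
It fails at once if the block is moved by more than 20 mm (distance of block from where it was at the start of the episode above 0.02 m).
It fails at once if the kettle is moved by more than 20 mm (distance of kettle from where it was at the start of the episode above 0.02 m).
It fails at once if the bath tub is moved by more than 20 mm (distance of tub from where it was at the start of the episode above 0.02 m).
It also fails if it takes over 51 s, if anything falls off the work surface, if the arm or the gripper's body presses on something with over 40 N, if the wrist force passes 120 N, or if a joint passes its speed limit or range.

## Working session

There is one attempt and no reset: what is moved stays moved. The work goes in short steps, Python scripts to look and compute and a tool call to move; the robot and the scene stay as the last step left them, time stands still between calls to the robot, and variables do not carry over. Pictures are saved under pics/ and viewed, at most 10 in all, crops included, and the job is handed in when it is done.

Besides the shell and the picture viewer there is one more tool, called after "Request:" as a command line: name --argument value ..., lists and objects as JSON in quotes. move_arm: Moves the arm, as the interface text tells. Scaled input: -1 to 1 covers 1000 mm each way for a shift and pi/2 rad each way for a turn. Its arguments: {"type":"object","properties":{"motion":{"type":"array","items":{"type":"object","properties":{"tx":{"type":"number"},"ty":{"type":"number"},"tz":{"type":"number"},"twist":{"type":"number"}}}},"gripper":{"type":"number"},"squeeze":{"type":"number"}},"required":["motion"]}

```bash
mkdir -p pics; cat > h.py <<'E'
from cell import arm
import numpy as np, cv2
def ray(cam,uv):
    c=arm.calibration(cam);K=np.array(c["K"]);T=np.array(c["T"])
    d=np.array([(uv[0]-K[0,2])/K[0,0],(uv[1]-K[1,2])/K[1,1],1.])
    if cam=="wrist":
        r=np.hypot(d[0],d[1]);d=np.array([d[0]/r*np.sin(r),d[1]/r*np.sin(r),np.cos(r)]) if r>1e-9 else d
    return T[:3,3],T[:3,:3]@d
def onz(cam,uv,z):
    o,d=ray(cam,uv);return o+d*(z-o[2])/d[2]
def save(cam,n):
    im=np.array(arm.get_image(cam));cv2.imwrite(f"pics/{n}.png",im[:,:,::-1]);return im
E
python3 - <<'E'
from h import *
a=save("scene","s0");b=save("top","t0")
for c in("scene","top"):
  for q in("top","wardrobe","top_end_a","top_end_b"):
    for r in arm.place_of(c,q)[:4]:
      uv=np.array(r["point"])*[640,400];print(c,q,round(r["conf"],2),uv.round(1),onz(c,uv,0).round(4))
for q in("jar","block","kettle","tub"):
  for r in arm.place_of("top",q)[:1]:
      uv=np.array(r["point"])*[640,400];print(q,round(r["conf"],2),uv.round(1),onz("top",uv,0).round(4))
print(np.array(arm.calibration("top")["T"]).round(3));print(arm.observe())
E
```

```text
scene top 0.89 [391.2 154.4] [0.2849 0.2525 0.    ]
scene top 0.85 [353.5 226.3] [0.5542 0.1166 0.    ]
scene top 0.8 [343.8 180.4] [0.391  0.0936 0.    ]
scene top 0.8 [424.9 248.7] [0.6246 0.3135 0.    ]
scene wardrobe 0.83 [256.8 212.3] [ 0.5087 -0.1676  0.    ]
scene top_end_a 0.98 [362.4 179.4] [0.3867 0.1519 0.    ]
scene top_end_a 0.97 [403.9 239.7] [0.5967 0.2579 0.    ]
scene top_end_a 0.74 [389.9 141.7] [0.2298 0.2536 0.    ]
scene top_end_a 0.72 [325.3 180.6] [0.3921 0.0356 0.    ]
scene top_end_b 0.98 [362.4 179.4] [0.3867 0.1519 0.    ]
scene top_end_b 0.97 [403.9 239.7] [0.5967 0.2579 0.    ]
scene top_end_b 0.74 [389.9 141.7] [0.2298 0.2536 0.    ]
scene top_end_b 0.72 [325.3 180.6] [0.3921 0.0356 0.    ]
top top 0.92 [287.9 196.5] [0.5655 0.1134 0.    ]
top top 0.9 [298.2 255.9] [0.3825 0.0783 0.    ]
top top 0.82 [240.8 286.8] [0.2871 0.2517 0.    ]
top wardrobe 0.84 [381.1 221.2] [ 0.4917 -0.1759  0.    ]
top top_end_a 0.93 [240.1 268.6] [0.342  0.2555 0.    ]
top top_end_a 0.81 [210.7 170. ] [0.6469 0.3572 0.    ]
top top_end_a 0.76 [240.  182.8] [0.6072 0.2639 0. 
[... 549 characters left out ...]
1.   ]]
{'clock': 0.7, 'joints': array([ 1.06241123,  0.43444277,  0.02498495,  1.57318145, -0.01160484,
        1.13400187, -0.07508538]), 'dq': array([ 0.00010608,  0.00081575,  0.00096737, -0.00021559,  0.00031058,
        0.00028528,  0.00059186]), 'joint_efforts': array([-5.96546979e-04, -6.67484593e+01,  9.82926115e-01, -3.14760232e+01,
       -6.09115837e-02,  3.26273579e-02,  9.70832502e-05]), 'position': array([ 0.24670834, -0.57427416,  0.22678443]), 'ee_rot': array([3.07706529e+00, 6.32930021e-01, 4.86768728e-05]), 'force': array([-0.58570361, -1.44202183, -0.22207261]), 'ft_torque': array([-0.06123222, -0.01558447,  0.02486402]), 'gripper_force': 0.0, 'width': 0.9971475464991694}
```

View pics/t0.png

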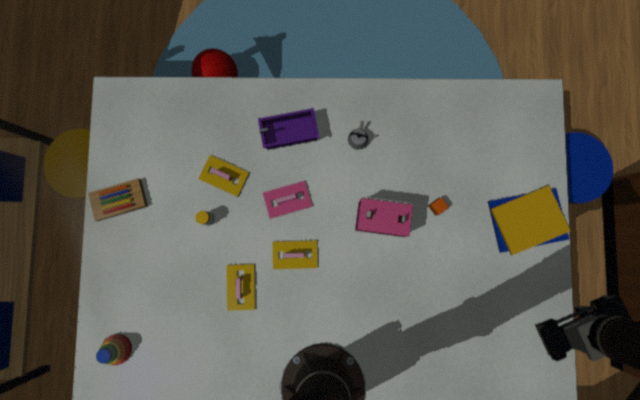

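View pics/s0.png

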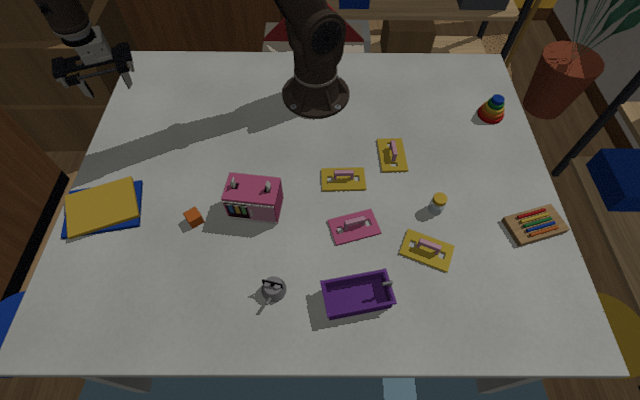

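The pink plate at top (288,198) / scene (354,226) is the only pink top. The look-alikes at top (224,175), (296,254) and (241,287) are yellow, so they aren't meant. The wardrobe is at top (384,217), with its hooks at about (370,212) and (405,218). Next I'll confirm in a crop and measure.

```bash
python3 - <<'E'
from h import *
im=cv2.imread("pics/t0.png");hsv=cv2.cvtColor(im,cv2.COLOR_BGR2HSV)
m=((hsv[...,0]>155)&(hsv[...,0]<178)&(hsv[...,1]>80)&(hsv[...,2]>60)).astype(np.uint8)
n,l,s,c=cv2.connectedComponentsWithStats(m)
for i in range(1,n):
    if s[i,4]<150: continue
    cs,_=cv2.findContours((l==i).astype(np.uint8),0,2);cn=max(cs,key=len)
    for z in (.008,.119):
        P=np.array([onz("top",p[0],z)[:2] for p in cn],np.float32)
        (x,y),wh,an=cv2.minAreaRect(P);print(s[i].tolist(),z,round(x,4),round(y,4),np.round(wh,4),round(an,1),cv2.boxPoints(((x,y),wh,an)).round(3).tolist())
cv2.imwrite("pics/crop1.png",cv2.resize(im[165:250,250:450],None,fx=4,fy=4,interpolation=2))
for cam in("top","scene"):
  for q in("top","hook_left","hook_right","wardrobe"):
    for r in arm.look_for(cam,q)[:3]:print(cam,q,round(r["conf"],2),(np.array(r["point"])*[640,400]).round(1))
E
```

```text
[263, 181, 49, 37, 1028] 0.008 0.5564 0.115 [0.0824 0.1357] 16.6 [[0.4970000088214874, 0.1679999977350235], [0.5360000133514404, 0.03799999877810478], [0.6150000095367432, 0.06199999898672104], [0.5759999752044678, 0.19200000166893005]]
[263, 181, 49, 37, 1028] 0.119 0.5443 0.1038 [0.0748 0.1232] 16.6 [[0.4909999966621399, 0.15199999511241913], [0.5260000228881836, 0.03400000184774399], [0.5979999899864197, 0.054999999701976776], [0.5619999766349792, 0.17399999499320984]]
[356, 198, 57, 38, 1674] 0.008 0.5044 -0.1841 [0.1655 0.1009] 83.0 [[0.4440000057220459, -0.25999999046325684], [0.5440000295639038, -0.2720000147819519], [0.5649999976158142, -0.1080000028014183], [0.46399998664855957, -0.09600000083446503]]
[356, 198, 57, 38, 1674] 0.119 0.4971 -0.1677 [0.1502 0.0916] 83.0 [[0.44200000166893005, -0.2370000034570694], [0.5329999923706055, -0.24799999594688416], [0.5519999861717224, -0.0989999994635582], [0.460999995470047, -0.08799999952316284]]
top top 0.97 [285.5 197.4]
top top 0.93 [294.8 254.2]
top top 0.7 [221.7 172. ]
top wardrobe 0.56 [385.6 215.1]
scene top 0.94 [390.5 153.4]
scene top 0.89 [355.8 223.8]
scene top 0.65 [427.1 247.5]
scene wardrobe 0.81 [252.7 199.4]
```

View pics/crop1.png

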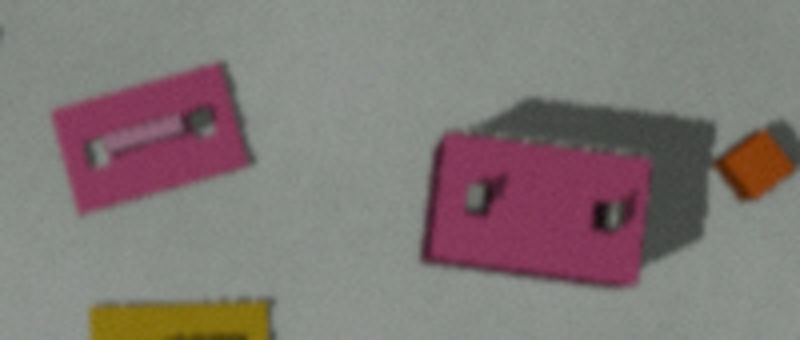

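The crop shows the pink plate with its pale handle and two windows. The wardrobe beside it has both white hooks, and the orange block is clear of them. I'll move now, pausing over the wardrobe for a wrist view.

Request:
move_arm --motion '[{"tx":0.035,"ty":-0.032},{"tx":0.035,"ty":-0.032},{"tx":0.035,"ty":-0.032},{"tx":0.035,"ty":-0.032},{"tx":0.035,"ty":-0.032},{"tx":0.035,"ty":-0.032},{"tx":0.035,"ty":-0.032},{"tx":0.035,"ty":-0.032},{"tx":0.035,"ty":-0.032},{"tz":-0.05},{"tz":-0.03},{"tz":0}]' --gripper -1 --squeeze 30

```text
invalid input
```

```bash
python3 - <<'E'
from h import *
print(arm.observe()["position"],arm.calibration("wrist")["K"]);print(np.array(arm.calibration("wrist")["T"]).round(4).tolist())
save("wrist","w1")
for q in("wardrobe","hook_left","hook_right","top","top_end_a"):
  for r in arm.place_of("wrist",q)[:4]:
    uv=np.array(r["point"])*[640,400];print(q,round(r["conf"],2),uv.round(1),onz("wrist",uv,0).round(4))
E
```

```text
[ 0.24673709 -0.57427503  0.22675459] [[309.70691629   0.         324.84745566]
 [  0.         309.70691629 198.70805187]
 [  0.           0.           1.        ]]
[[0.3948, -0.8749, -0.2806, 0.3231], [-0.9188, -0.3757, -0.1213, -0.5416], [0.0007, 0.3057, -0.9521, 0.3841], [0.0, 0.0, 0.0, 1.0]]Traceback (most recent call last):
  File "<stdin>", line 5, in <module>
ValueError: it knows: block, jar, kettle, top, top_end, tub, wardrobe
```

View pics/w1.png

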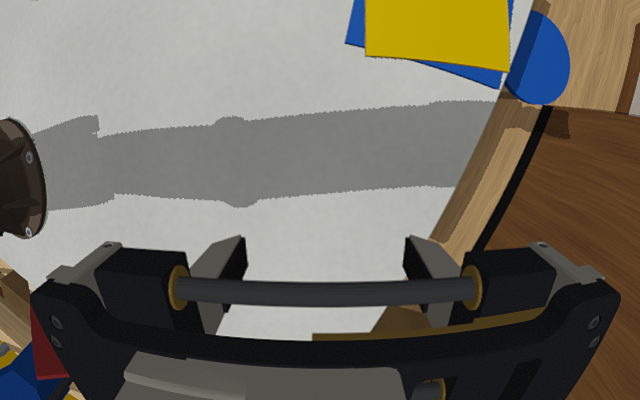

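The move was refused, so this picture only shows the fingers (row ~280) and empty table from the start pose. I'll retry with full rows.

Request:
move_arm --motion '[{"tx":0.035,"ty":-0.032,"tz":0.0,"twist":0.0},{"tx":0.035,"ty":-0.032,"tz":0.0,"twist":0.0},{"tx":0.035,"ty":-0.032,"tz":0.0,"twist":0.0},{"tx":0.035,"ty":-0.032,"tz":0.0,"twist":0.0},{"tx":0.035,"ty":-0.032,"tz":0.0,"twist":0.0},{"tx":0.035,"ty":-0.032,"tz":0.0,"twist":0.0},{"tx":0.0,"ty":0.0,"tz":-0.05,"twist":0.0},{"tx":0.0,"ty":0.0,"tz":-0.03,"twist":0.0},{"tx":0.0,"ty":0.0,"tz":0.0,"twist":0.0}]' --gripper -1.0 --squeeze 30.0

```text
clock: 2.1
position: [0.3659, -0.3158, 0.3112]
ee_rot: [3.071, 0.633, 0.008]
force: [0.9, -0.9, 0.2]
width: 1.0
gripper_force: 0.0
```

```bash
python3 - <<'E'
from h import *
print(arm.observe()["clock"],arm.observe()["position"])
save("wrist","w2")
for q in("wardrobe","top","top_end_a"):
  for r in arm.place_of("wrist",q)[:4]:
    uv=np.array(r["point"])*[640,400];print(q,round(r["conf"],2),uv.round(1),onz("wrist",uv,0).round(4))
E
```

```text
2.1 [ 0.3659098  -0.31577101  0.31118203]
wardrobe 0.97 [268.3  40. ] [ 0.4977 -0.1676  0.    ]
top 0.8 [47.2 95.5] [ 0.2833  0.2575 -0.    ]
top 0.61 [113.8  62.3] [0.3866 0.0906 0.    ]
top_end_a 0.95 [91.7 61.2] [0.376  0.1466 0.    ]
top_end_a 0.87 [ 46.2 127. ] [ 0.2195  0.2434 -0.    ]
top_end_a 0.68 [54.8 68.5] [0.3402 0.2515 0.    ]
top_end_a 0.58 [140.9  69.2] [0.3893 0.0266 0.    ]
```

View pics/w2.png

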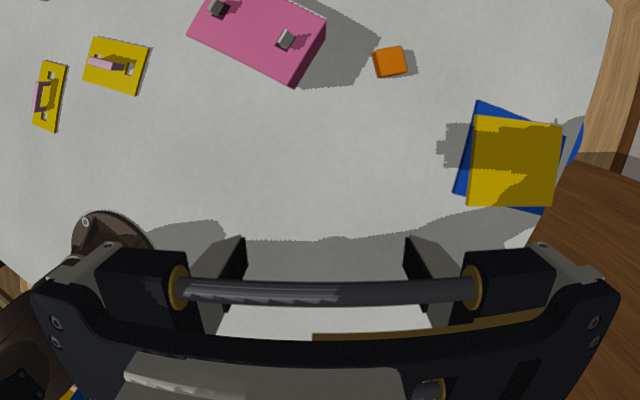

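The wrist view shows the wardrobe at the top edge (~(258,40)), hooks at (218,8) and (286,40), block at (390,61). I'll go a bit nearer to measure it.

Request:
move_arm --motion '[{"tx":0.035,"ty":-0.032,"tz":0.0,"twist":0.0},{"tx":0.035,"ty":-0.032,"tz":0.0,"twist":0.0},{"tx":0.0,"ty":0.0,"tz":0.0,"twist":0.0}]'

```text
clock: 2.6
position: [0.405, -0.2224, 0.3057]
ee_rot: [-3.071, -0.645, -0.0]
force: [1.6, -1.0, 0.7]
width: 1.004
gripper_force: 0.0
```

```bash
python3 - <<'E'
from h import *
print(arm.observe()["clock"],arm.observe()["position"],np.array(arm.calibration("wrist")["T"])[:3,3])
im=save("wrist","w3")[:,:,::-1]
for r in arm.place_of("wrist","wardrobe")[:2]:
    uv=np.array(r["point"])*[640,400];print(round(r["conf"],2),uv.round(1),onz("wrist",uv,0).round(4))
hsv=cv2.cvtColor(np.ascontiguousarray(im),cv2.COLOR_BGR2HSV);print(hsv[120,300])
cv2.imwrite("pics/w3c.png",cv2.resize(im[0:240,150:470],None,fx=2.5,fy=2.5,interpolation=2))
E
```

```text
2.6 [ 0.40497066 -0.2223792   0.30572142] [ 0.48114085 -0.1896579   0.46312359]
0.96 [316.6  84.9] [ 0.498  -0.1735  0.    ]
[ 25  10 156]
```

View pics/w3c.png

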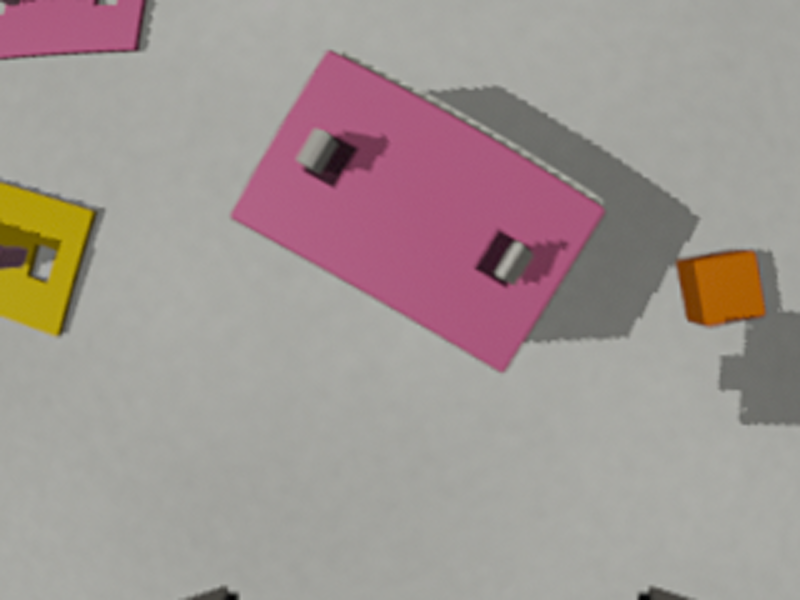

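The wardrobe shows clearly. In the crop its upper-face corners are at about (329,50), (603,207), (503,372) and (232,216), with hooks at (318,150) and (514,262). I'll fit the pose from the quad.

```bash
python3 - <<'E'
from h import *
from scipy.optimize import least_squares
im=cv2.imread("pics/w3.png");hsv=cv2.cvtColor(im,cv2.COLOR_BGR2HSV)
m=((hsv[...,0]>155)&(hsv[...,0]<178)&(hsv[...,1]>80)&(hsv[...,2]>60)).astype(np.uint8)
n,l,s,c=cv2.connectedComponentsWithStats(m);i=1+np.argmax(s[1:,4])
cn=max(cv2.findContours((l==i).astype(np.uint8),0,1)[0],key=len)[:,0]
hull=cv2.convexHull(cn)[:,0]
print(cv2.boxPoints(cv2.minAreaRect(cn)).round(1).tolist(), s[i])
for z in(.110,.115,.119,.123,.128):
    P=np.array([onz("wrist",p,z)[:2] for p in cn],np.float32)
    print(z,cv2.minAreaRect(P))
cor=np.array([[329,50],[603,207],[503,372],[232,216]])/2.5+[150,0]
M=np.array([[45,73],[45,-73],[-45,-73],[-45,73]])/1000
def f(p):
    R=np.array([[np.cos(p[2]),-np.sin(p[2])],[np.sin(p[2]),np.cos(p[2])]])
    return np.concatenate([onz("wrist",c,p[3])[:2]-(p[:2]+R@q) for c,q in zip(cor,M)])
r=least_squares(f,[.5,-.17,-.12,.119]);print(r.x.round(4),np.degrees(r.x[2]),r.fun.round(4))
for h in([318,150],[514,262]): print(onz("wrist",np.array(h)/2.5+[150,0],.15).round(4))
E
```

```text
[[241.5, 86.0999984741211], [280.79998779296875, 17.299999237060547], [393.0, 81.4000015258789], [353.70001220703125, 150.3000030517578]] [ 243   21  149  128 9392]
0.11 ((0.4958115518093109, -0.17731687426567078), (0.14598190784454346, 0.08976709842681885), 82.62076568603516)
0.115 ((0.49557748436927795, -0.17756760120391846), (0.1439138501882553, 0.08849538862705231), 82.62078857421875)
0.119 ((0.4953901767730713, -0.17776820063591003), (0.14225943386554718, 0.08747806400060654), 82.62076568603516)
0.123 ((0.49520301818847656, -0.1779688000679016), (0.14060500264167786, 0.08646075427532196), 82.62078857421875)
0.128 ((0.4949690103530884, -0.17821958661079407), (0.13853700459003448, 0.08518906682729721), 82.62080383300781)
[ 0.496  -0.1773 -0.1267  0.1057] -7.257616503486013 [-0.     -0.      0.0002  0.0005 -0.0005 -0.0004  0.0003 -0.0001]
[ 0.5007 -0.134   0.15  ]
[ 0.4891 -0.224   0.15  ]
```

Wardrobe: centre about (0.4955, -0.1775), yaw -7.3°. Next I'll move to view the top from close by, with the tool turned for the grasp.

Request:
move_arm --motion '[{"tx":0.0375,"ty":-0.0235,"tz":0.0,"twist":0.0},{"tx":0.0375,"ty":-0.0235,"tz":0.0,"twist":0.0},{"tx":0.0375,"ty":-0.0235,"tz":0.0,"twist":0.0},{"tx":0.0375,"ty":-0.0235,"tz":0.0,"twist":0.0},{"tx":0.0375,"ty":-0.0235,"tz":0.0,"twist":0.0},{"tx":0.0375,"ty":-0.0235,"tz":0.0,"twist":0.0},{"tx":0.0375,"ty":-0.0235,"tz":0.0,"twist":0.0},{"tx":0.0,"ty":0.0,"tz":0.0,"twist":-0.092},{"tx":0.0,"ty":0.0,"tz":0.0,"twist":-0.092},{"tx":0.0,"ty":0.0,"tz":0.0,"twist":-0.092},{"tx":0.0,"ty":0.0,"tz":0.0,"twist":-0.092},{"tx":0.0,"ty":0.0,"tz":0.0,"twist":-0.092}]'

```text
clock: 3.9
position: [0.5792, 0.0239, 0.3056]
ee_rot: [-2.652, -1.684, 0.003]
force: [-0.6, 0.1, 0.6]
width: 1.0
gripper_force: 0.0
```

Request:
move_arm --motion '[{"tx":0.0,"ty":0.0,"tz":0.0,"twist":-0.092},{"tx":0.0,"ty":0.0,"tz":0.0,"twist":-0.092},{"tx":0.0,"ty":0.0,"tz":0.0,"twist":-0.092},{"tx":0.0,"ty":0.0,"tz":0.0,"twist":-0.092},{"tx":0.0,"ty":0.0,"tz":0.0,"twist":-0.092},{"tx":0.0,"ty":0.0,"tz":0.05,"twist":0.0},{"tx":0.0,"ty":0.0,"tz":0.0,"twist":0.0}]'

```text
clock: 4.6
position: [0.5759, 0.0227, 0.2506]
ee_rot: [-1.889, -2.502, 0.012]
force: [-0.7, -1.1, -0.4]
width: 1.003
gripper_force: 0.0
```

```bash
python3 - <<'E'
from h import *
o=arm.observe();print(o["clock"],o["position"],o["ee_rot"],o["joints"].round(2))
T=np.array(arm.calibration("wrist")["T"]);print(T[:3,3])
im=save("wrist","w4")[:,:,::-1]
hsv=cv2.cvtColor(np.ascontiguousarray(im),cv2.COLOR_BGR2HSV)
m=((hsv[...,0]>155)&(hsv[...,0]<178)&(hsv[...,1]>80)&(hsv[...,2]>60)).astype(np.uint8)
n,l,s,c=cv2.connectedComponentsWithStats(m)
for i in range(1,n):
    if s[i,4]<300: continue
    cn=max(cv2.findContours((l==i).astype(np.uint8),0,1)[0],key=len)[:,0]
    for z in (.004,.008): print(s[i],c[i],z,cv2.minAreaRect(np.array([onz("wrist",p,z)[:2] for p in cn],np.float32)))
E
```

```text
4.6 [0.57592579 0.02273437 0.25064608] [-1.88884253 -2.50152721  0.01241922] [ 0.31  0.42 -0.62  1.61  0.25  1.21 -0.09]
[0.55521294 0.10263089 0.40803277]
[ 299   42   67  105 5750] [332.38173913  93.6066087 ] 0.004 ((0.5587557554244995, 0.11709782481193542), (0.08492359519004822, 0.13784737884998322), 16.72655487060547)
[ 299   42   67  105 5750] [332.38173913  93.6066087 ] 0.008 ((0.5587291717529297, 0.11696236580610275), (0.08408921957015991, 0.1364929974079132), 16.726564407348633)
[ 216  225   70   57 1803] [258.4536883  255.29339989] 0.004 ((0.5007574558258057, -0.14648690819740295), (0.08548195660114288, 0.11007992923259735), 82.56726837158203)
[ 216  225   70   57 1803] [258.4536883  255.29339989] 0.008 ((0.5013006925582886, -0.14403259754180908), (0.08464208990335464, 0.10899843275547028), 82.56726837158203)
[ 216  304   51   35 1240] [241.1983871  320.74677419] 0.004 ((0.5063605308532715, -0.27730369567871094), (0.10589036345481873, 0.06775368005037308), 82.97862243652344)
[ 216  304   51   35 1240] [241.1983871  320.74677419] 0.008 ((0.5068486928939819, -0.27356404066085815), (0.10485006868839264, 0.06708793342113495), 82.97855377197266)
```

View pics/w4.png

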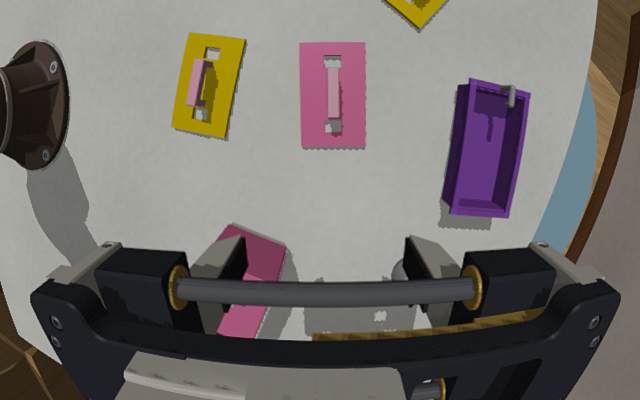

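The wrist view shows the pink top at (332,94), measured at (0.5587, 0.117), yaw 16.7°, with its size matching 84 x 136. Yellow tops lie at (210,85) and (418,8), and the tub at (487,148). Moving over the handle and part way down.

Request:
move_arm --motion '[{"tx":0.0,"ty":0.0,"tz":0.0,"twist":-0.0094},{"tx":0.0475,"ty":0.0053,"tz":0.0,"twist":0.0},{"tx":0.0475,"ty":0.0053,"tz":0.0,"twist":0.0},{"tx":0.0,"ty":0.0,"tz":0.05,"twist":0.0},{"tx":0.0,"ty":0.0,"tz":0.05,"twist":0.0},{"tx":0.0,"ty":0.0,"tz":0.05,"twist":0.0},{"tx":0.0,"ty":0.0,"tz":0.02,"twist":0.0},{"tx":0.0,"ty":0.0,"tz":0.0,"twist":0.0},{"tx":0.0,"ty":0.0,"tz":0.0,"twist":0.0}]'

```text
clock: 5.55
position: [0.5634, 0.1207, 0.0887]
ee_rot: [1.87, 2.522, 0.003]
force: [0.5, 1.8, 0.5]
width: 0.998
gripper_force: 0.0
```

Request:
move_arm --motion '[{"tx":-0.002,"ty":-0.0055,"tz":0.0,"twist":0.0},{"tx":0.0,"ty":0.0,"tz":0.03,"twist":0.0},{"tx":0.0,"ty":0.0,"tz":0.025,"twist":0.0},{"tx":0.0,"ty":0.0,"tz":0.015,"twist":0.0},{"tx":0.0,"ty":0.0,"tz":0.0,"twist":0.0},{"tx":0.0,"ty":0.0,"tz":0.0,"twist":0.0}]'

```text
clock: 6.15
position: [0.5578, 0.1169, 0.0179]
ee_rot: [1.871, 2.523, 0.002]
force: [0.0, -0.1, 0.2]
width: 0.999
gripper_force: 0.0
```

Request:
move_arm --motion '[{"tx":0.0,"ty":0.0,"tz":0.0,"twist":0.0},{"tx":0.0,"ty":0.0,"tz":0.0,"twist":0.0},{"tx":0.0,"ty":0.0,"tz":0.0,"twist":0.0},{"tx":0.0,"ty":0.0,"tz":0.0,"twist":0.0},{"tx":0.0,"ty":0.0,"tz":0.0,"twist":0.0},{"tx":0.0,"ty":0.0,"tz":0.0,"twist":0.0},{"tx":0.0,"ty":0.0,"tz":0.0,"twist":0.0},{"tx":0.0,"ty":0.0,"tz":0.0,"twist":0.0}]' --gripper 1.0 --squeeze 50.0

```text
clock: 6.95
position: [0.557, 0.1167, 0.0167]
ee_rot: [-1.871, -2.524, 0.0]
force: [0.5, 0.3, 0.9]
width: 0.354
gripper_force: 0.0
```

Request:
move_arm --motion '[{"tx":0.0,"ty":0.0,"tz":0.0,"twist":0.0},{"tx":0.0,"ty":0.0,"tz":0.0,"twist":0.0},{"tx":0.0,"ty":0.0,"tz":0.0,"twist":0.0},{"tx":0.0,"ty":0.0,"tz":0.0,"twist":0.0},{"tx":0.0,"ty":0.0,"tz":0.0,"twist":0.0},{"tx":0.0,"ty":0.0,"tz":0.0,"twist":0.0}]'

```text
clock: 7.55
position: [0.557, 0.1167, 0.0167]
ee_rot: [-1.871, -2.524, 0.0]
force: [-0.6, -0.8, -0.9]
width: 0.149
gripper_force: 50.0
```

Gripped (13.7 mm, 50 N). Lifting and turning to the wardrobe's yaw.

Request:
move_arm --motion '[{"tx":0.0,"ty":0.0,"tz":-0.03,"twist":0.0},{"tx":0.0,"ty":0.0,"tz":-0.05,"twist":0.0},{"tx":0.0,"ty":0.0,"tz":-0.05,"twist":0.0},{"tx":0.0,"ty":0.0,"tz":-0.05,"twist":0.0},{"tx":0.0,"ty":0.0,"tz":-0.03,"twist":0.0},{"tx":0.0,"ty":0.0,"tz":0.0,"twist":0.067},{"tx":0.0,"ty":0.0,"tz":0.0,"twist":0.067},{"tx":0.0,"ty":0.0,"tz":0.0,"twist":0.067},{"tx":0.0,"ty":0.0,"tz":0.0,"twist":0.067},{"tx":0.0,"ty":0.0,"tz":0.0,"twist":0.0}]'

```text
clock: 8.55
position: [0.5569, 0.1167, 0.2267]
ee_rot: [2.358, 2.075, -0.0]
force: [-0.1, -0.1, -0.4]
width: 0.145
gripper_force: 50.0
```

Request:
move_arm --motion '[{"tx":-0.0455,"ty":-0.0025,"tz":0.0,"twist":0.0},{"tx":-0.0455,"ty":-0.0025,"tz":0.0,"twist":0.0},{"tx":-0.0455,"ty":-0.0025,"tz":0.0,"twist":0.0},{"tx":-0.0455,"ty":-0.0025,"tz":0.0,"twist":0.0},{"tx":-0.0455,"ty":-0.0025,"tz":0.0,"twist":0.0},{"tx":-0.0455,"ty":-0.0025,"tz":0.0,"twist":0.0},{"tx":-0.0455,"ty":-0.0025,"tz":0.0,"twist":0.0},{"tx":-0.0455,"ty":-0.0025,"tz":0.0,"twist":0.0},{"tx":-0.0455,"ty":-0.0025,"tz":0.0,"twist":0.0},{"tx":0.0,"ty":0.0,"tz":0.0,"twist":0.0},{"tx":0.0,"ty":0.0,"tz":0.0,"twist":0.0}]'

```text
clock: 9.65
position: [0.4825, -0.2878, 0.2263]
ee_rot: [-2.357, -2.076, 0.0]
force: [0.9, -0.0, -0.6]
width: 0.15
gripper_force: 50.0
```

```bash
python3 - <<'E'
from h import *
o=arm.observe();print(o["clock"],o["position"],o["ee_rot"],o["force"],o["joints"].round(2))
print(np.array(arm.calibration("wrist")["T"])[:3,3])
im=np.ascontiguousarray(save("wrist","w5")[:,:,::-1])
hsv=cv2.cvtColor(im,cv2.COLOR_BGR2HSV)
m=((hsv[...,0]>155)&(hsv[...,0]<178)&(hsv[...,1]>80)&(hsv[...,2]>60)).astype(np.uint8)
n,l,s,c=cv2.connectedComponentsWithStats(m)
for i in range(1,n):
    if s[i,4]<300: continue
    cn=max(cv2.findContours((l==i).astype(np.uint8),0,1)[0],key=len)[:,0]
    for z in (.11,.119): print(s[i],z,cv2.minAreaRect(np.array([onz("wrist",p,z)[:2] for p in cn],np.float32)))
E
```

```text
9.65 [ 0.48254698 -0.28782754  0.22633209] [-2.35678912e+00 -2.07624187e+00  2.86541811e-04] [ 0.92709137 -0.04669331 -0.59132052] [ 0.76  0.37 -0.43  1.7   0.17  1.11  0.15]
[ 0.49338933 -0.2058179   0.3836856 ]
[  249     0   153   255 27226] 0.11 ((0.49028491973876953, -0.22925016283988953), (0.2425217628479004, 0.1378655582666397), 82.93550109863281)
[  249     0   153   255 27226] 0.119 ((0.49039965867996216, -0.22842903435230255), (0.2345530241727829, 0.13333556056022644), 82.93550109863281)
[304 308  42  23 456] 0.11 ((0.4644967019557953, -0.4327693283557892), (0.033117011189460754, 0.04734372720122337), 82.93600463867188)
[304 308  42  23 456] 0.119 ((0.4654587507247925, -0.4252610504627228), (0.03202884644269943, 0.045788124203681946), 82.93602752685547)
```

View pics/w5.png

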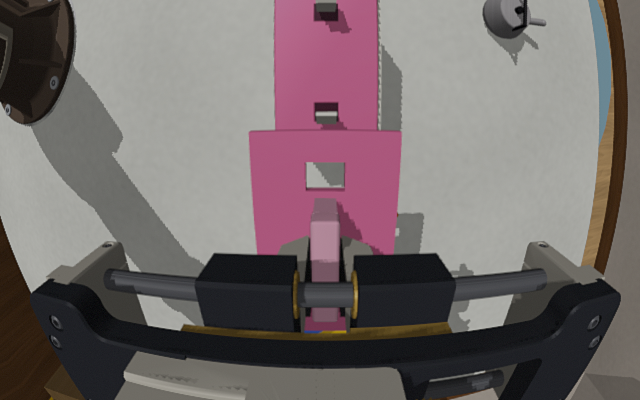

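The picture shows the held plate (window at (325,175)) in front of the wardrobe (edges at columns ~275 and ~379, hooks at (326,8) and (326,113)). I'll measure both laterally in the tool frame, which cancels the calibration bias.

```bash
python3 - <<'E'
from h import *
from scipy.spatial.transform import Rotation as R
o=arm.observe();p=o["position"];Rt=R.from_rotvec(o["ee_rot"]).as_matrix()
im=cv2.imread("pics/w5.png");hsv=cv2.cvtColor(im,cv2.COLOR_BGR2HSV)
m=((hsv[...,0]>155)&(hsv[...,0]<178)&(hsv[...,1]>60)&(hsv[...,2]>60))
tl=lambda uv,z:(Rt.T@(onz("wrist",uv,z)-p))[:2]*1000
def edges(r):
    q=np.where(np.diff(m[r].astype(int))!=0)[0]+.5; return q
for r in(30,50,70,90):
    e=edges(r);print("ward",r,e,[tl((c,r),.112).round(1).tolist() for c in (e[0],e[-1])])
for r in(140,150,170,178,200,220):
    e=edges(r);print("plate",r,e,[tl((c,r),.2176).round(1).tolist() for c in e])
for c in (285,310,340,365): # far plate edge row etc
    col=im[:,c].astype(int).sum(1);print(c,[tl((c,130),.2176).round(1).tolist()])
cv2.imwrite("pics/w5c.png",cv2.resize(im[0:200,240:410],None,fx=3,fy=3,interpolation=2))
print(Rt.round(3).tolist())
E
```

```text
ward 30 [273.5 377.5] [[149.0, -44.5], [149.1, 45.7]]
ward 50 [273.5 377.5] [[130.5, -44.4], [130.6, 45.6]]
ward 70 [273.5 377.5] [[112.5, -44.4], [112.5, 45.6]]
ward 90 [274.5 377.5] [[94.6, -43.7], [94.7, 45.8]]
plate 140 [248.5 401.5] [[63.2, -41.7], [63.2, 42.2]]
plate 150 [249.5 400.5] [[57.6, -41.4], [57.6, 41.9]]
plate 170 [250.5 305.5 343.5 399.5] [[46.3, -41.5], [46.0, -10.5], [46.0, 10.4], [46.3, 41.9]]
plate 178 [250.5 305.5 343.5 398.5] [[41.6, -41.8], [41.4, -10.6], [41.4, 10.5], [41.7, 41.6]]
plate 200 [252.5 397.5] [[28.6, -41.5], [28.6, 41.9]]
plate 220 [253.5 396.5] [[16.2, -41.8], [16.3, 42.3]]
285 [[68.2, -21.3]]
310 [[68.0, -7.8]]
340 [[68.0, 8.2]]
365 [[68.2, 21.7]]
[[0.124, 0.992, -0.0], [0.992, -0.124, 0.001], [0.001, -0.0, -1.0]]
```

View pics/w5c.png

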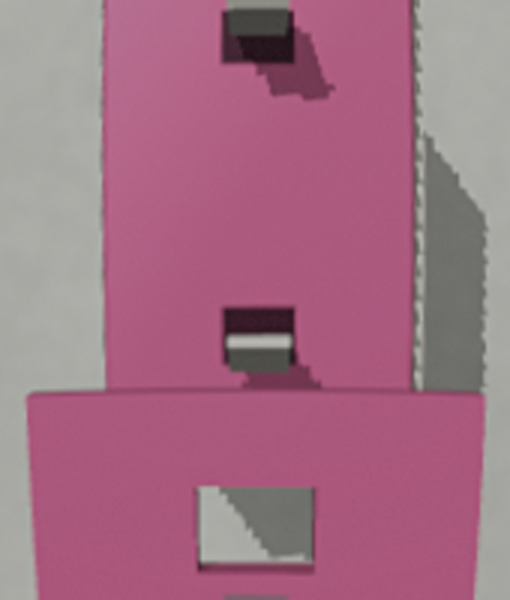

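Plate is centred in the grip (±42 laterally, end at 68 mm). The wardrobe axis is 0.6 mm off the tool's and 111 mm ahead, its upper face at about 0.112. I'll move over it and descend to just above first touch.

Request:
move_arm --motion '[{"tx":0.037,"ty":0.0005,"tz":0.0,"twist":0.0},{"tx":0.037,"ty":0.0,"tz":0.0,"twist":0.0},{"tx":0.037,"ty":0.0,"tz":0.0,"twist":0.0},{"tx":0.0,"ty":0.0,"tz":0.0,"twist":0.0},{"tx":0.0,"ty":0.0,"tz":0.02,"twist":0.0},{"tx":0.0,"ty":0.0,"tz":0.02,"twist":0.0},{"tx":0.0,"ty":0.0,"tz":0.0,"twist":0.0},{"tx":0.0,"ty":0.0,"tz":0.0,"twist":0.0}]'

```text
clock: 10.5
position: [0.4978, -0.1757, 0.1871]
ee_rot: [-2.354, -2.079, 0.0]
force: [0.7, 0.4, -0.7]
width: 0.148
gripper_force: 50.0
```

Request:
move_arm --motion '[{"tx":-0.002,"ty":-0.001,"tz":0.0,"twist":0.0},{"tx":0.0,"ty":0.0,"tz":0.008,"twist":0.0},{"tx":0.0,"ty":0.0,"tz":0.006,"twist":0.0},{"tx":0.0,"ty":0.0,"tz":0.004,"twist":0.0},{"tx":0.0,"ty":0.0,"tz":0.0,"twist":0.0},{"tx":0.0,"ty":0.0,"tz":0.0,"twist":0.0}]'

```text
clock: 11.1
position: [0.4964, -0.1785, 0.1686]
ee_rot: [-2.357, -2.077, 0.0]
force: [0.4, 0.1, -1.6]
width: 0.153
gripper_force: 50.0
```

```bash
python3 - <<'E'
from h import *
save("scene","s1"); im=cv2.imread("pics/s1.png")
cv2.imwrite("pics/s1c.png",cv2.resize(im[120:260,170:330],None,fx=4,fy=4,interpolation=2))
print(arm.observe()["position"],arm.observe()["force"])
E
```

```text
[ 0.49652035 -0.17853327  0.1687912 ] [-0.36368266 -0.33784086 -0.50690477]
```

View pics/s1c.png

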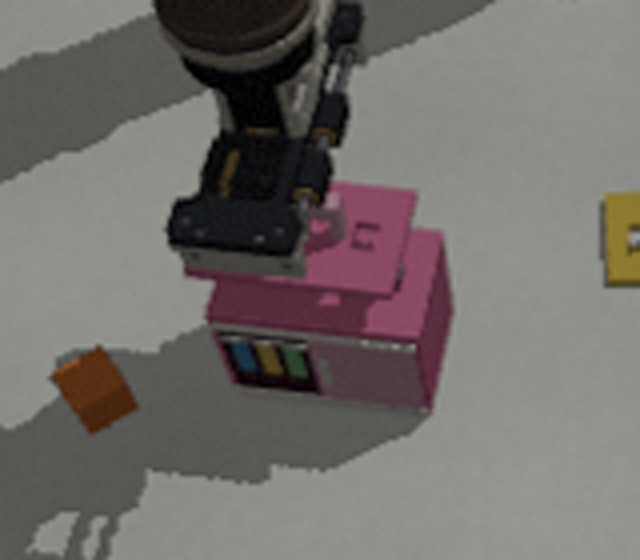

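The top is held level over the wardrobe, its window over the +y hook (crop (365,235)), and the block is untouched. That was the last of the 10 pictures, so from here I go by force. Descending by feel.

Request:
move_arm --motion '[{"tx":0.0,"ty":0.0,"tz":0.003,"twist":0.0},{"tx":0.0,"ty":0.0,"tz":0.003,"twist":0.0},{"tx":0.0,"ty":0.0,"tz":0.002,"twist":0.0},{"tx":0.0,"ty":0.0,"tz":0.0,"twist":0.0}]'

```text
clock: 11.55
position: [0.4969, -0.1791, 0.1613]
ee_rot: [2.357, 2.075, 0.0]
force: [-1.7, -1.3, 6.9]
width: 0.147
gripper_force: 50.0
```

Request:
move_arm --motion '[{"tx":0.0,"ty":0.0,"tz":0.002,"twist":0.0},{"tx":0.0,"ty":0.0,"tz":0.002,"twist":0.0},{"tx":0.0,"ty":0.0,"tz":0.0,"twist":0.0}]'

```text
clock: 11.85
position: [0.497, -0.1806, 0.1577]
ee_rot: [2.356, 2.073, -0.001]
force: [-3.2, -5.9, 10.2]
width: 0.151
gripper_force: 50.0
```

Request:
move_arm --motion '[{"tx":0.0,"ty":0.0,"tz":0.002,"twist":0.0},{"tx":0.0,"ty":0.0,"tz":0.002,"twist":0.0},{"tx":0.0,"ty":0.0,"tz":0.0,"twist":0.0}]'

```text
clock: 12.15
position: [0.4968, -0.1818, 0.1538]
ee_rot: [2.357, 2.071, -0.002]
force: [-2.9, -9.1, 11.4]
width: 0.148
gripper_force: 50.0
```

First touch came at an underside height of about 0.147. There's a -y side load, meaning the -y hook is more engaged. I'll ease the commanded pose 2.5 mm to -y.

Request:
move_arm --motion '[{"tx":-0.0025,"ty":-0.001,"tz":0.0,"twist":0.0},{"tx":0.0,"ty":0.0,"tz":0.0,"twist":0.0},{"tx":0.0,"ty":0.0,"tz":0.0,"twist":0.0}]'

```text
clock: 12.45
position: [0.4963, -0.1823, 0.1538]
ee_rot: [2.356, 2.073, 0.001]
force: [-0.7, -3.9, 8.3]
width: 0.148
gripper_force: 50.0
```

Request:
move_arm --motion '[{"tx":-0.0015,"ty":0.0,"tz":0.0,"twist":0.0},{"tx":0.0,"ty":0.0,"tz":0.002,"twist":0.0},{"tx":0.0,"ty":0.0,"tz":0.002,"twist":0.0},{"tx":0.0,"ty":0.0,"tz":0.0,"twist":0.0}]'

```text
clock: 12.85
position: [0.496, -0.184, 0.1497]
ee_rot: [2.356, 2.073, 0.001]
force: [-1.0, -5.1, 8.8]
width: 0.149
gripper_force: 50.0
```

Request:
move_arm --motion '[{"tx":0.0,"ty":0.0,"tz":0.002,"twist":0.0},{"tx":0.0,"ty":0.0,"tz":0.0,"twist":0.0}]'

```text
clock: 13.05
position: [0.4959, -0.1845, 0.1478]
ee_rot: [2.356, 2.072, 0.0]
force: [-0.2, -6.4, 9.1]
width: 0.148
gripper_force: 50.0
```

The top keeps sliding to -y, so I'll check numerically in the wrist image whether the plate has slipped or tilted in the grip.

```bash
python3 - <<'E'
from h import *
from scipy.spatial.transform import Rotation as R
o=arm.observe();print(o["position"],o["force"],o["ft_torque"],o["ee_rot"])
save("wrist","w6")
def lines(f):
    im=cv2.imread(f).astype(int)
    for c in(260,275,300,310,325,340,350,375,390):
        g=im[:262,c];d=np.abs(np.diff(g,axis=0)).sum(1);k=[int(i) for i in np.where(d>40)[0]];print(f,c,k)
lines("pics/w5.png");lines("pics/w6.png")
im=cv2.imread("pics/w6.png")
for r in range(125,200,6): print(r,[tuple(int(v) for v in im[r,c]) for c in (300,312,318,325,332,338)])
E
```

```text
[ 0.49590857 -0.18446837  0.14778803] [-0.19914233 -6.44670023  9.09509009] [-0.8024826   0.03840909  0.0083121 ] [2.35622080e+00 2.07239210e+00 1.56647997e-04]
pics/w5.png 260 [129, 130, 131, 253, 254]
pics/w5.png 275 [253, 254, 255]
pics/w5.png 300 [128, 130, 237, 260]
pics/w5.png 310 [128, 130, 161, 186, 187, 190, 259, 260]
pics/w5.png 325 [1, 2, 11, 20, 21, 24, 101, 102, 110, 111, 112, 114, 115, 116, 129, 130, 161, 162, 178, 179, 186, 187, 190, 191, 197, 220, 221, 258]
pics/w5.png 340 [10, 31, 32, 120, 121, 129, 130, 161, 162, 183, 184, 186, 187, 190, 191, 236, 237]
pics/w5.png 350 [27, 29, 30, 128, 130, 218, 219]
pics/w5.png 375 [247, 248, 254]
pics/w5.png 390 [54, 55, 129, 130, 131, 253, 254]
pics/w6.png 260 [95, 96, 121, 253, 254]
pics/w6.png 275 [94, 95, 253, 254, 255]
pics/w6.png 300 [94, 120, 258]
pics/w6.png 310 [94, 158, 180]
pics/w6.png 325 [94, 158, 259, 260]
pics/w6.png 340 [94, 158, 202]
pics/w6.png 350 [93, 94, 220, 221, 249, 250]
pics/w6.png 375 [94, 95, 246, 254]
pics/w6.png 390 [94, 95, 253, 254]
125 [(109, 76, 151), (109, 76, 152), (111, 77, 154), (109, 75, 153),
[... 527 characters left out ...]
 78, 156)]
161 [(113, 79, 156), (79, 55, 113), (79, 54, 112), (79, 55, 113), (79, 54, 113), (78, 53, 112)]
167 [(112, 77, 156), (77, 54, 113), (78, 52, 112), (78, 54, 112), (79, 54, 113), (79, 55, 114)]
173 [(112, 78, 156), (78, 53, 113), (79, 53, 113), (78, 53, 112), (78, 53, 112), (78, 55, 113)]
179 [(112, 78, 156), (75, 52, 108), (87, 59, 122), (85, 59, 120), (85, 58, 120), (85, 58, 121)]
185 [(110, 76, 155), (101, 70, 143), (101, 71, 142), (100, 69, 141), (101, 70, 142), (101, 70, 142)]
191 [(111, 76, 155), (112, 78, 156), (112, 77, 156), (110, 76, 155), (110, 76, 155), (112, 78, 156)]
197 [(112, 78, 156), (112, 79, 156), (126, 110, 148), (126, 111, 148), (127, 112, 148), (112, 78, 158)]
```

```bash
python3 - <<'E'
from h import *
from scipy.spatial.transform import Rotation as R
o=arm.observe();p=o["position"];Rt=R.from_rotvec(o["ee_rot"]).as_matrix()
T=np.array(arm.calibration("wrist")["T"]);K=np.array(arm.calibration("wrist")["K"])
tl=lambda uv,z:((Rt.T@(onz("wrist",uv,z)-p))*1000).round(1)
print("w6: far wardrobe edge (wardrobe +73)",tl((325,94.5),.115),tl((325,94.5),.125))
for r in(120.5,158.5): print("plate rows",r,tl((325,r),p[2]-.0167+.008), tl((325,r),.147))
# w5 pose: same orientation, tool at old position -> tool-relative coords
p5=np.array([.48255,-.28783,.22633])
for r,n in((1.5,'far a'),(11,'far b'),(24,'far c'),(102,'near a'),(111,'near b'),(115.5,'near c'),(120.5,'near d')):
    for z in(.115,.146):
        q=tl((325,r),z-p5[2]+p[2]);print(n,z,q[0], "world y",round(-287.8+q[0]*.992,1))
# image of plate corners expected
def proj(x):
    q=T[:3,:3].T@(x-T[:3,3]);th=np.arctan2(np.hypot(q[0],q[1]),q[2]);k=th/np.hypot(q[0],q[1]);return K[:2,:2].diagonal()*q[:2]*k+K[:2,2]
for y,zz in((68,8),(50.5,8),(34,8),(50.5,0)):
    x=p+Rt@np.array([y/1e3,0,0]);x[2]=p[2]-.0167+zz/1e3;print(y,zz,proj(x).round(1))
im=cv2.imread("pics/w6.png").astype(int)
for r in range(88,130,2): print(r,im[r,300].tolist(),im[r,325].tolist(),im[r,245].tolist())
E
```

```text
w6: far wardrobe edge (wardrobe +73) [87.7  0.2 32.6] [87.4  0.2 22.6]
plate rows 120.5 [73.1  0.2  8.5] [73.6  0.2  0.7]
plate rows 158.5 [52.4  0.2  8.6] [53.9  0.2  0.7]
far a 0.115 173.5 world y -115.7
far a 0.146 163.0 world y -126.1
far b 0.115 164.4 world y -124.7
far b 0.146 155.0 world y -134.0
far c 0.115 152.3 world y -136.7
far c 0.146 144.3 world y -144.7
near a 0.115 83.2 world y -205.3
near a 0.146 83.2 world y -205.3
near b 0.115 75.4 world y -213.0
near b 0.146 76.3 world y -212.1
near c 0.115 71.5 world y -216.9
near c 0.146 72.8 world y -215.6
near d 0.115 67.2 world y -221.1
near d 0.146 69.0 world y -219.4
68 8 [324.5 130. ]
50.5 8 [324.5 162. ]
34 8 [324.5 191. ]
50.5 0 [324.5 159.3]
88 [163, 167, 167] [162, 166, 166] [164, 169, 168]
90 [162, 167, 166] [161, 167, 166] [163, 169, 168]
92 [163, 168, 167] [162, 167, 165] [163, 168, 168]
94 [157, 162, 165] [148, 148, 164] [163, 168, 168]
96 [124, 85, 172] [124, 86, 172] [165, 170, 170]
98 [127, 91, 172] [125, 91, 172] [165, 171, 170]
100 [127, 91, 172] [124, 89, 170] [167, 171, 171]
102 [125, 89, 171] [126, 89, 171] [165, 170, 170]
104 [125, 89, 171] [126, 90, 171] [164, 169, 169]
106 [126, 90, 172] [125, 89, 171] [163, 168, 168]
108 [126, 91, 172] [125, 89, 171] [163, 168, 167]
110 [126, 91, 171] [126, 90, 171] [164, 169, 170]
112 [126, 90, 171] [126, 90, 171] [165, 170, 169]
114 [125, 90, 171] [125, 90, 171] [165, 169, 169]
116 [126, 90, 171] [126, 90, 170] [165, 169, 169]
118 [127, 90, 172] [126, 90, 171] [164, 170, 169]
120 [115, 81, 160] [113, 79, 156] [166, 172, 169]
122 [101, 69, 142] [101, 69, 141] [123, 110, 150]
124 [101, 70, 143] [104, 72, 146] [100, 67, 142]
126 [113, 79, 158] [111, 78, 156] [104, 72, 145]
128 [111, 77, 156] [112, 79, 156] [112, 77, 156]
```

That explains it: the settled images put the wardrobe's far edge 87.6 mm ahead of the tool, so its centre is at y ≈ -0.170. My earlier estimate was wrong because the arm was still moving for that picture. The plate is about 14 mm too far to -y, sitting on the +y hook and tilted in the grip. I'll lift off, set it flat on the clear table to level it, and regrasp.

Request:
move_arm --motion '[{"tx":0.0,"ty":0.0,"tz":-0.01,"twist":0.0},{"tx":0.0,"ty":0.0,"tz":-0.03,"twist":0.0},{"tx":0.0,"ty":0.0,"tz":-0.05,"twist":0.0},{"tx":0.0437,"ty":0.0033,"tz":0.0,"twist":0.0},{"tx":0.0437,"ty":0.0033,"tz":0.0,"twist":0.0},{"tx":0.0437,"ty":0.0033,"tz":0.0,"twist":0.0},{"tx":0.0437,"ty":0.0033,"tz":0.0,"twist":0.0},{"tx":0.0437,"ty":0.0033,"tz":0.0,"twist":0.0},{"tx":0.0437,"ty":0.0033,"tz":0.0,"twist":0.0},{"tx":0.0437,"ty":0.0033,"tz":0.0,"twist":0.0},{"tx":0.0,"ty":0.0,"tz":0.0,"twist":0.0},{"tx":0.0,"ty":0.0,"tz":0.0,"twist":0.0}]'

```text
clock: 14.3
position: [0.5559, 0.1197, 0.2366]
ee_rot: [-2.353, -2.08, 0.001]
force: [0.2, -0.9, -1.1]
width: 0.151
gripper_force: 50.0
```

```bash
cat >> h.py <<'E'
from scipy.spatial.transform import Rotation as R
from scipy.optimize import least_squares
def plate(n):
    """plate pitch & slip along bar from wrist picture rows of end edge / window edges (col ~300/310)"""
    o=arm.observe();p=o["position"];Rt=R.from_rotvec(o["ee_rot"]).as_matrix()
    T=np.array(arm.calibration("wrist")["T"]);K=np.array(arm.calibration("wrist")["K"])
    im=save("wrist",n).astype(int)
    for c in(262,285,300,310,325,340,365,388):
        d=np.abs(np.diff(im[:262,c],axis=0)).sum(1);print(c,[int(i) for i in np.where(d>40)[0]])
    print(p,o["ee_rot"],o["force"],o["clock"])
def proj(x):
    T=np.array(arm.calibration("wrist")["T"]);K=np.array(arm.calibration("wrist")["K"])
    q=T[:3,:3].T@(x-T[:3,3]);r=np.hypot(q[0],q[1]);return K[0,0]*q[:2]*np.arctan2(r,q[2])/r+K[:2,2]
E
python3 - <<'E'
from h import *
plate("w7")
p=arm.observe()["position"];Rt=R.from_rotvec(arm.observe()["ee_rot"]).as_matrix()
for th in(0,.1,.2,.3):
    # rotate about bar grasp point (19 mm behind TCP, i.e. z=-19), +x end up
    out=[]
    for y in(68,50.5,34):
        v=np.array([y,16.7-8+19.]) # x, below grasp point (tool z)
        w=np.array([np.cos(th)*v[0]+np.sin(th)*v[1], -np.sin(th)*v[0]+np.cos(th)*v[1]])
        out.append(proj(p+Rt@np.array([w[0],0,w[1]-19])/1e3)[1].round(1))
    print(th,out)
E
```

```text
262 [6, 29, 30, 121, 122, 253, 254, 255]
285 [7, 8, 9, 30, 32, 33, 120, 121, 253, 254, 255]
300 [120, 121, 237]
310 [120, 121, 157, 158, 179, 180, 182]
325 [51, 52, 53, 55, 56, 119, 120, 121, 157, 158, 179, 180, 232, 259, 260]
340 [56, 57, 60, 61, 120, 121, 157, 158, 179, 180]
365 [24, 25, 27, 28, 46, 63, 64, 65, 67, 68, 120, 121, 253, 254, 255]
388 [47, 53, 55, 59, 121, 122, 253, 254]
[0.55587744 0.11965614 0.23660879] [-2.35317733e+00 -2.08028707e+00  5.83965896e-04] [ 0.16707391 -0.91363816 -1.06763377] 14.3
0 [np.float64(130.0), np.float64(162.0), np.float64(191.0)]
0.1 [np.float64(126.5), np.float64(159.2), np.float64(188.3)]
0.2 [np.float64(124.1), np.float64(157.3), np.float64(186.2)]
0.3 [np.float64(123.1), np.float64(156.4), np.float64(184.8)]
```

The plate is pitched about 0.25 rad in the grip. I'll lower its low end to just off the table, open, let it settle flat, and measure.

Request:
move_arm --motion '[{"tx":0.0,"ty":0.0,"tz":0.05,"twist":0.0},{"tx":0.0,"ty":0.0,"tz":0.05,"twist":0.0},{"tx":0.0,"ty":0.0,"tz":0.05,"twist":0.0},{"tx":0.0,"ty":0.0,"tz":0.03,"twist":0.0},{"tx":0.0,"ty":0.0,"tz":0.015,"twist":0.0},{"tx":0.0,"ty":0.0,"tz":0.005,"twist":0.0},{"tx":0.0,"ty":0.0,"tz":0.0,"twist":0.0},{"tx":0.0,"ty":0.0,"tz":0.0,"twist":0.0}]'

```text
clock: 15.15
position: [0.5576, 0.1183, 0.0384]
ee_rot: [2.357, 2.075, 0.004]
force: [-0.6, -0.2, 0.4]
width: 0.146
gripper_force: 50.0
```

Request:
move_arm --motion '[{"tx":0.0,"ty":0.0,"tz":0.0,"twist":0.0},{"tx":0.0,"ty":0.0,"tz":0.0,"twist":0.0},{"tx":0.0,"ty":0.0,"tz":0.0,"twist":0.0},{"tx":0.0,"ty":0.0,"tz":0.0,"twist":0.0},{"tx":0.0,"ty":0.0,"tz":0.0,"twist":0.0}]' --gripper 0.2

```text
clock: 15.65
position: [0.5563, 0.1182, 0.0368]
ee_rot: [2.357, 2.077, 0.0]
force: [0.1, 0.5, -0.4]
width: 0.398
gripper_force: 0.0
```

Request:
move_arm --motion '[{"tx":0.0,"ty":0.0,"tz":0.009,"twist":0.0},{"tx":0.0,"ty":0.0,"tz":0.009,"twist":0.0},{"tx":0.0,"ty":0.0,"tz":0.0,"twist":0.0},{"tx":0.0,"ty":0.0,"tz":0.0,"twist":0.0}]'

```text
clock: 16.05
position: [0.5559, 0.1181, 0.0181]
ee_rot: [-2.356, -2.077, 0.002]
force: [0.3, -0.1, 0.0]
width: 0.402
gripper_force: 0.0
```

```bash
python3 - <<'E'
from h import *
plate("w8")
p=arm.observe()["position"];Rt=R.from_rotvec(arm.observe()["ee_rot"]).as_matrix()
for y in(68,50.5,34):
    x=p+Rt@np.array([y/1e3,0,0]);x[2]=.008;print(y,proj(x).round(1))
im=cv2.imread("pics/w8.png").astype(int)
for r in(140,170,178,220): print(r,[int(i) for i in np.where(np.abs(np.diff(im[r,235:420],axis=0)).sum(1)>40)[0]+235])
E
```

```text
262 [115, 243, 254]
285 [114, 115, 235, 249]
300 [114, 241]
310 [114, 146, 147, 172, 173, 174, 175, 176, 250, 253]
325 [114, 146, 147, 154, 172, 173, 176, 202, 203]
340 [0, 3, 114, 146, 147, 151, 152, 172, 173, 176, 186, 194, 196, 202, 203]
365 [2, 3, 8, 114, 115, 224, 229, 235, 251]
388 [5, 6, 9, 10, 14, 114, 115, 243, 254, 255]
[0.555891   0.11809796 0.01806228] [-2.35645293e+00 -2.07675556e+00  1.76448006e-03] [ 0.29385135 -0.14415907  0.02585069] 16.05
68 [324.6 129.7]
50.5 [324.6 161.4]
34 [324.7 190.2]
140 [251, 252, 403, 404, 405]
170 [253, 307, 308, 313, 346, 347, 348, 402, 404, 405]
178 [254, 401, 402, 403]
220 [256, 257, 341, 342, 343, 362, 363, 398, 399, 400]
```

The plate is flat, 8.4 mm ahead of and 1.5 mm beside the tool. Re-centring and gripping.

Request:
move_arm --motion '[{"tx":0.0085,"ty":0.0015,"tz":0.001,"twist":0.0},{"tx":0.0,"ty":0.0,"tz":0.0,"twist":0.0},{"tx":0.0,"ty":0.0,"tz":0.0,"twist":0.0},{"tx":0.0,"ty":0.0,"tz":0.0,"twist":0.0}]'

```text
clock: 16.5
position: [0.5589, 0.1264, 0.0178]
ee_rot: [2.357, 2.077, 0.0]
force: [0.2, -0.3, -0.6]
width: 0.399
gripper_force: 0.0
```

Request:
move_arm --motion '[{"tx":0.0,"ty":0.0,"tz":0.0,"twist":0.0},{"tx":0.0,"ty":0.0,"tz":0.0,"twist":0.0},{"tx":0.0,"ty":0.0,"tz":0.0,"twist":0.0},{"tx":0.0,"ty":0.0,"tz":0.0,"twist":0.0},{"tx":0.0,"ty":0.0,"tz":0.0,"twist":0.0},{"tx":0.0,"ty":0.0,"tz":0.0,"twist":0.0},{"tx":0.0,"ty":0.0,"tz":0.0,"twist":0.0},{"tx":0.0,"ty":0.0,"tz":0.0,"twist":0.0}]' --gripper 1.0 --squeeze 58.0

```text
clock: 17.3
position: [0.5589, 0.1263, 0.0177]
ee_rot: [2.357, 2.077, -0.0]
force: [-0.4, -0.6, 0.0]
width: 0.148
gripper_force: 58.0
```

```bash
python3 - <<'E'
from h import *
plate("w9");o=arm.observe();print(o["width"],o["gripper_force"])
p=o["position"];Rt=R.from_rotvec(o["ee_rot"]).as_matrix()
for y in(68,50.5,34):
    x=p+Rt@np.array([y/1e3,0,0]);x[2]=.008;print(y,proj(x).round(1))
E
```

```text
262 [129, 130, 131, 253, 254]
285 [128, 129, 130, 131, 243, 253, 254, 255]
300 [128, 129, 130, 237, 260]
310 [1, 2, 8, 128, 129, 130, 161, 162, 170, 175, 182, 186, 187, 189, 191, 258, 259]
325 [1, 2, 5, 13, 14, 128, 129, 130, 161, 162, 167, 168, 186, 187, 190, 191, 197, 220]
340 [5, 6, 9, 10, 15, 16, 128, 129, 130, 161, 162, 166, 186, 187, 190, 191, 203, 236, 237, 238]
365 [12, 13, 16, 17, 23, 128, 129, 130, 131, 242, 243, 253, 254, 255]
388 [20, 21, 24, 25, 31, 32, 129, 130, 131, 253, 254]
[0.55891726 0.1262893  0.0177186 ] [ 2.35710680e+00  2.07674256e+00 -1.96213474e-04] [-0.36141992 -0.55939114  0.04808941] 17.3
0.1453256927252216 57.99965858459473
68 [324.6 129.9]
50.5 [324.6 161.7]
34 [324.6 190.5]
```

The plate is level and centred (edge rows 130/162/190 as expected). Carrying it to (0.498, -0.170), then I'll verify with the arm at rest.

Request:
move_arm --motion '[{"tx":0.0,"ty":0.0,"tz":-0.03,"twist":0.0},{"tx":0.0,"ty":0.0,"tz":-0.05,"twist":0.0},{"tx":0.0,"ty":0.0,"tz":-0.05,"twist":0.0},{"tx":0.0,"ty":0.0,"tz":-0.05,"twist":0.0},{"tx":0.0,"ty":0.0,"tz":-0.03,"twist":0.0},{"tx":-0.043,"ty":-0.0034,"tz":0.0,"twist":0.0},{"tx":-0.043,"ty":-0.0034,"tz":0.0,"twist":0.0},{"tx":-0.043,"ty":-0.0034,"tz":0.0,"twist":0.0},{"tx":-0.043,"ty":-0.0034,"tz":0.0,"twist":0.0},{"tx":-0.043,"ty":-0.0034,"tz":0.0,"twist":0.0},{"tx":-0.043,"ty":-0.0034,"tz":0.0,"twist":0.0},{"tx":-0.043,"ty":-0.0034,"tz":0.0,"twist":0.0}]'

```text
clock: 18.55
position: [0.4967, -0.1707, 0.2277]
ee_rot: [2.357, 2.077, 0.0]
force: [1.0, -0.2, -0.3]
width: 0.148
gripper_force: 58.0
```

Request:
move_arm --motion '[{"tx":0.0,"ty":0.0,"tz":0.0,"twist":0.0},{"tx":0.0,"ty":0.0,"tz":0.02,"twist":0.0},{"tx":0.0,"ty":0.0,"tz":0.01,"twist":0.0},{"tx":0.0,"ty":0.0,"tz":0.0,"twist":0.0},{"tx":0.0,"ty":0.0,"tz":0.0,"twist":0.0},{"tx":0.0,"ty":0.0,"tz":0.0,"twist":0.0},{"tx":0.0,"ty":0.0,"tz":0.0,"twist":0.0}]'

```text
clock: 19.25
position: [0.4979, -0.169, 0.1983]
ee_rot: [2.356, 2.077, 0.001]
force: [-0.3, 0.1, -0.6]
width: 0.15
gripper_force: 58.0
```

```bash
python3 - <<'E'
from h import *
plate("w10");o=arm.observe();p=o["position"];Rt=R.from_rotvec(o["ee_rot"]).as_matrix()
im=cv2.imread("pics/w10.png").astype(int)
tl=lambda uv,z:((Rt.T@(onz("wrist",uv,z)-p))[:2]*1000).round(1).tolist()
for r in range(60,130,10): print(r,[int(i) for i in np.where(np.abs(np.diff(im[r,235:420],axis=0)).sum(1)>40)[0]+235])
for r in range(60,130,3): print(r, tl((325,r),.115))
for r in range(162,192,3): print(r,[int(im[r,c].sum()) for c in range(304,348,2)])
E
```

```text
262 [129, 130, 131, 253, 254]
285 [112, 113, 116, 117, 129, 243, 253, 254, 255]
300 [111, 112, 116, 129, 130, 237, 259]
310 [111, 112, 116, 129, 130, 171, 190, 258, 259]
325 [111, 112, 116, 129, 130, 161, 162, 163, 164, 166, 172, 173, 190, 197, 220]
340 [111, 112, 116, 129, 130, 161, 162, 190, 191, 207, 236, 237, 238]
365 [112, 113, 116, 129, 242, 243, 253, 254, 255]
388 [129, 130, 131, 253, 254]
[ 0.49789554 -0.16897377  0.19834632] [2.35584389e+00 2.07698965e+00 8.14042127e-04] [-0.28394658  0.14363291 -0.64804095] 19.25
60 []
70 []
80 []
90 []
100 []
110 []
120 [267, 268, 380, 381, 382]
60 [116.0, 0.2]
63 [113.7, 0.2]
66 [111.3, 0.2]
69 [108.9, 0.2]
72 [106.6, 0.2]
75 [104.2, 0.2]
78 [101.9, 0.2]
81 [99.5, 0.2]
84 [97.2, 0.2]
87 [94.9, 0.2]
90 [92.5, 0.2]
93 [90.2, 0.2]
96 [87.9, 0.2]
99 [85.5, 0.2]
102 [83.2, 0.2]
105 [80.9, 0.2]
108 [78.5, 0.2]
111 [76.2, 0.2]
114 [73.9, 0.2]
117 [71.5, 0.2]
120 [69.2, 0.2]
123 [66.9, 0.2]
126 [64.5, 0.2]
129 [62.2, 0.2]
162 [353, 348, 375, 373, 331, 298, 297, 294, 296, 302, 275, 276, 279, 280, 279, 279, 278, 289, 320, 321, 305, 373]
165 [319, 3
[... 323 characters left out ...]
 231, 378]
174 [343, 293, 386, 237, 237, 237, 238, 236, 282, 236, 238, 235, 243, 239, 236, 239, 237, 243, 241, 243, 244, 373]
177 [343, 290, 272, 237, 242, 241, 239, 239, 237, 237, 239, 239, 240, 242, 236, 240, 240, 240, 239, 239, 256, 375]
180 [355, 295, 322, 236, 240, 240, 237, 238, 239, 241, 240, 241, 240, 240, 240, 243, 238, 240, 242, 238, 257, 373]
183 [373, 270, 382, 234, 239, 242, 242, 236, 241, 239, 240, 239, 243, 240, 241, 239, 242, 241, 237, 238, 256, 376]
186 [374, 250, 269, 236, 246, 242, 238, 240, 240, 242, 240, 240, 241, 243, 245, 240, 238, 239, 243, 240, 252, 375]
189 [375, 158, 221, 257, 258, 260, 254, 256, 257, 258, 255, 254, 255, 257, 257, 256, 257, 258, 256, 254, 276, 372]
```

In this settled view the wardrobe's far edge (row 116) puts its centre 1.0 mm behind the tool and about 0 sideways. I'll trim that and descend by feel.

Request:
move_arm --motion '[{"tx":-0.001,"ty":0.0,"tz":0.0,"twist":0.0},{"tx":0.0,"ty":0.0,"tz":0.015,"twist":0.0},{"tx":0.0,"ty":0.0,"tz":0.012,"twist":0.0},{"tx":0.0,"ty":0.0,"tz":0.002,"twist":0.0},{"tx":0.0,"ty":0.0,"tz":0.0,"twist":0.0},{"tx":0.0,"ty":0.0,"tz":0.0,"twist":0.0}]'

```text
clock: 19.9
position: [0.4976, -0.1702, 0.1691]
ee_rot: [2.357, 2.077, 0.0]
force: [1.2, 0.8, -0.3]
width: 0.15
gripper_force: 58.0
```

Request:
move_arm --motion '[{"tx":0.0,"ty":0.0,"tz":0.003,"twist":0.0},{"tx":0.0,"ty":0.0,"tz":0.003,"twist":0.0},{"tx":0.0,"ty":0.0,"tz":0.0,"twist":0.0}]'

```text
clock: 20.2
position: [0.4971, -0.1702, 0.1624]
ee_rot: [-2.357, -2.077, 0.0]
force: [-0.7, 0.2, -0.9]
width: 0.141
gripper_force: 58.0
```

Request:
move_arm --motion '[{"tx":0.0,"ty":0.0,"tz":0.003,"twist":0.0},{"tx":0.0,"ty":0.0,"tz":0.0,"twist":0.0}]'

```text
clock: 20.4
position: [0.4971, -0.1701, 0.1594]
ee_rot: [-2.357, -2.077, 0.0]
force: [-0.1, -0.6, -1.1]
width: 0.144
gripper_force: 58.0
```

No touch at the height where it landed before, so the hooks are in the windows. Continuing.

Request:
move_arm --motion '[{"tx":0.0,"ty":0.0,"tz":0.002,"twist":0.0},{"tx":0.0,"ty":0.0,"tz":0.002,"twist":0.0},{"tx":0.0,"ty":0.0,"tz":0.0,"twist":0.0}]'

```text
clock: 20.7
position: [0.4975, -0.1699, 0.1557]
ee_rot: [2.357, 2.077, 0.001]
force: [0.4, 2.0, -0.4]
width: 0.15
gripper_force: 58.0
```

Request:
move_arm --motion '[{"tx":0.0,"ty":0.0,"tz":0.002,"twist":0.0},{"tx":0.0,"ty":0.0,"tz":0.002,"twist":0.0},{"tx":0.0,"ty":0.0,"tz":0.0,"twist":0.0}]'

```text
clock: 21.0
position: [0.4981, -0.1703, 0.1523]
ee_rot: [2.356, 2.076, 0.001]
force: [0.5, 1.4, 4.8]
width: 0.145
gripper_force: 58.0
```

Request:
move_arm --motion '[{"tx":0.0,"ty":0.0,"tz":0.002,"twist":0.0},{"tx":0.0,"ty":0.0,"tz":0.0,"twist":0.0}]'

```text
clock: 21.2
position: [0.4985, -0.1703, 0.1507]
ee_rot: [2.355, 2.075, 0.002]
force: [0.1, -0.1, 7.4]
width: 0.146
gripper_force: 58.0
```

Balanced first touch at TCP 0.154, so the face is around 0.1135. Continuing down.

Request:
move_arm --motion '[{"tx":0.0,"ty":0.0,"tz":0.002,"twist":0.0},{"tx":0.0,"ty":0.0,"tz":0.001,"twist":0.0},{"tx":0.0,"ty":0.0,"tz":0.0,"twist":0.0}]'

```text
clock: 21.5
position: [0.4983, -0.1702, 0.1472]
ee_rot: [2.356, 2.076, 0.002]
force: [2.9, 1.0, 3.9]
width: 0.149
gripper_force: 58.0
```

Request:
move_arm --motion '[{"tx":0.0,"ty":0.0,"tz":0.002,"twist":0.0},{"tx":0.0,"ty":0.0,"tz":0.001,"twist":0.0},{"tx":0.0,"ty":0.0,"tz":0.0,"twist":0.0}]'

```text
clock: 21.8
position: [0.4977, -0.1701, 0.1439]
ee_rot: [2.357, 2.077, 0.001]
force: [1.2, -0.1, 4.8]
width: 0.149
gripper_force: 58.0
```

Request:
move_arm --motion '[{"tx":0.0,"ty":0.0,"tz":0.002,"twist":0.0},{"tx":0.0,"ty":0.0,"tz":0.001,"twist":0.0},{"tx":0.0,"ty":0.0,"tz":0.0,"twist":0.0}]'

```text
clock: 22.1
position: [0.4975, -0.17, 0.1408]
ee_rot: [2.357, 2.077, 0.001]
force: [1.2, 1.0, 2.8]
width: 0.145
gripper_force: 58.0
```

Past the bend, and the barbs are sliding at low force. Now smaller steps.

Request:
move_arm --motion '[{"tx":0.0,"ty":0.0,"tz":0.002,"twist":0.0},{"tx":0.0,"ty":0.0,"tz":0.002,"twist":0.0},{"tx":0.0,"ty":0.0,"tz":0.0,"twist":0.0}]'

```text
clock: 22.4
position: [0.4973, -0.1701, 0.1366]
ee_rot: [-2.357, -2.077, -0.0]
force: [1.0, 1.2, 1.6]
width: 0.147
gripper_force: 58.0
```

Request:
move_arm --motion '[{"tx":0.0,"ty":0.0,"tz":0.001,"twist":0.0},{"tx":0.0,"ty":0.0,"tz":0.001,"twist":0.0},{"tx":0.0,"ty":0.0,"tz":0.0,"twist":0.0}]'

```text
clock: 22.7
position: [0.4972, -0.1692, 0.1345]
ee_rot: [-2.356, -2.077, -0.001]
force: [1.4, 5.6, 1.9]
width: 0.149
gripper_force: 58.0
```

Request:
move_arm --motion '[{"tx":0.0,"ty":0.0,"tz":0.001,"twist":0.0},{"tx":0.0,"ty":0.0,"tz":0.0,"twist":0.0}]'

```text
clock: 22.9
position: [0.4964, -0.1707, 0.1331]
ee_rot: [-2.357, -2.076, 0.003]
force: [0.8, 2.5, -1.8]
width: 0.147
gripper_force: 58.0
```

Force jumped then fell, so probably both clicks. I'll feel for the hard stop.

Request:
move_arm --motion '[{"tx":0.0,"ty":0.0,"tz":0.001,"twist":0.0},{"tx":0.0,"ty":0.0,"tz":0.0,"twist":0.0}]'

```text
clock: 23.1
position: [0.4966, -0.1706, 0.1325]
ee_rot: [-2.357, -2.076, 0.002]
force: [-1.5, 0.9, 0.8]
width: 0.147
gripper_force: 58.0
```

Request:
move_arm --motion '[{"tx":0.0,"ty":0.0,"tz":0.001,"twist":0.0},{"tx":0.0,"ty":0.0,"tz":0.0,"twist":0.0}]'

```text
clock: 23.3
position: [0.4967, -0.1707, 0.1324]
ee_rot: [2.358, 2.076, -0.002]
force: [-6.4, 1.0, 13.1]
width: 0.15
gripper_force: 58.0
```

Hard stop at TCP 0.1324 with 13 N. A gentle pull-up will test that both barbs hold.

Request:
move_arm --motion '[{"tx":0.0,"ty":0.0,"tz":-0.002,"twist":0.0},{"tx":0.0,"ty":0.0,"tz":-0.002,"twist":0.0},{"tx":0.0,"ty":0.0,"tz":0.0,"twist":0.0}]'

```text
clock: 23.6
position: [0.4967, -0.1705, 0.1342]
ee_rot: [-2.357, -2.076, 0.001]
force: [5.1, -0.4, -16.9]
width: 0.145
gripper_force: 58.0
```

```bash
python3 -c "
from h import *
o=arm.observe();print(o['position'],o['force'],o['ft_torque'],o['ee_rot'])"
```

```text
[ 0.49673073 -0.17054017  0.13420281] [  5.06914075  -0.41316275 -16.85769561] [-0.25528372 -1.1754129  -0.0665986 ] [-2.35650042e+00 -2.07572480e+00  8.97694000e-04]
```

Both barbs hold, balanced at -17 N after 1.5 mm of play. Seating it again lightly, then releasing.

Request:
move_arm --motion '[{"tx":0.0,"ty":0.0,"tz":0.002,"twist":0.0},{"tx":0.0,"ty":0.0,"tz":0.0015,"twist":0.0},{"tx":0.0,"ty":0.0,"tz":0.0,"twist":0.0}]'

```text
clock: 23.9
position: [0.4974, -0.1703, 0.1325]
ee_rot: [2.357, 2.077, -0.0]
force: [-0.6, 0.1, -1.1]
width: 0.146
gripper_force: 58.0
```

Request:
move_arm --motion '[{"tx":0.0,"ty":0.0,"tz":0.0,"twist":0.0},{"tx":0.0,"ty":0.0,"tz":0.0,"twist":0.0},{"tx":0.0,"ty":0.0,"tz":0.0,"twist":0.0},{"tx":0.0,"ty":0.0,"tz":0.0,"twist":0.0},{"tx":0.0,"ty":0.0,"tz":0.0,"twist":0.0},{"tx":0.0,"ty":0.0,"tz":0.0,"twist":0.0}]' --gripper 0.0

```text
clock: 24.5
position: [0.4973, -0.1702, 0.1322]
ee_rot: [2.357, 2.077, 0.0]
force: [0.5, 0.2, -0.6]
width: 0.498
gripper_force: 0.0
```

Request:
move_arm --motion '[{"tx":0.0,"ty":0.0,"tz":-0.02,"twist":0.0},{"tx":0.0,"ty":0.0,"tz":-0.04,"twist":0.0},{"tx":0.0,"ty":0.0,"tz":-0.05,"twist":0.0},{"tx":-0.04,"ty":0.0,"tz":0.0,"twist":0.0},{"tx":-0.04,"ty":0.0,"tz":0.0,"twist":0.0},{"tx":-0.03,"ty":0.0,"tz":0.0,"twist":0.0},{"tx":0.0,"ty":0.0,"tz":0.0,"twist":0.0},{"tx":0.0,"ty":0.0,"tz":0.0,"twist":0.0},{"tx":0.0,"ty":0.0,"tz":0.0,"twist":0.0},{"tx":0.0,"ty":0.0,"tz":0.0,"twist":0.0}]'

```text
clock: 25.5
position: [0.4839, -0.278, 0.2423]
ee_rot: [-2.355, -2.079, -0.001]
force: [-0.1, 0.5, -0.6]
width: 0.499
gripper_force: 0.0
```

```bash
python3 - <<'E'
from h import *
o=arm.observe();p=o["position"];print(o["clock"],p,o["force"],o["width"]);Rt=R.from_rotvec(o["ee_rot"]).as_matrix()
im=save("wrist","w11")
for q in("top","top_end_a","wardrobe"):
  for r in arm.place_of("wrist",q)[:5]:
    uv=np.array(r["point"])*[640,400];print(q,round(r["conf"],2),uv.round(0),onz("wrist",uv,.115 if q!="wardrobe" else 0).round(4))
def prt(y,z):  # expected image rows, centre (.4967,-.1705)
    return proj(np.array([.4967+.124*y,-.1705+.992*y,z])).round(1)
for y in(.068,.0505,.034,-.034,-.0505,-.068): print(y,prt(y,.1227))
for c in(308,325,342):
    print(c,[int(i) for i in np.where(np.abs(np.diff(im[:230,c].astype(int),axis=0)).sum(1)>40)[0]])
E
```

```text
25.5 [ 0.48387128 -0.27795052  0.24232622] [-0.13419001  0.46887436 -0.61623201] 0.4993352112539188
top 0.61 [322.  79.] [ 0.4944 -0.1743  0.115 ]
top_end_a 0.78 [323. 141.] [ 0.4883 -0.2314  0.115 ]
top_end_a 0.62 [325.  12.] [ 0.5045 -0.1116  0.115 ]
top_end_a 0.22 [492.  28.] [ 0.6699 -0.1312  0.115 ]
0.068 [324.1   1. ]
0.0505 [324.1  18.8]
0.034 [324.1  36.2]
-0.034 [324.2 111.2]
-0.0505 [324.2 129.6]
-0.068 [324.2 148.9]
308 [149, 150, 152, 160, 161]
325 [12, 19, 20, 26, 27, 32, 33, 106, 107, 113, 121, 122, 123, 126, 127, 138, 139, 149, 150, 152, 183, 184]
342 [29, 30, 40, 41, 55, 131, 134, 140, 142, 149, 150, 152, 153, 190, 191, 192]
```

The top lies where expected: near edge at row 149.5 against 148.9 predicted, and both ends match. The gripper is clear, so I'm handing in.

```bash
python3 -c "
from h import *
print(arm.sign_off())"
```

```text
the job is handed in; nothing more can be done
None
```

The top is on the wardrobe and I handed the job in: both hooks held a 17 N upward pull and the top was then pressed fully home (highest downward push I read was 13 N), after a first try landed about 14 mm off on one hook, tilted the top in the grip and made me set it down and regrasp.

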